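# Shut the brick bin and hang up its scoop

### The arm

A 7-joint arm with a two-finger parallel gripper is mounted at the origin on the work surface. World frame = base frame: x ahead of the robot, y to its left, z up, the work surface at z = 0. Lengths are in m, angles in rad, forces in N, time in s.
With the tool pointing down it reaches from about 0.4 to 0.85 m from the base axis. Payload 4.5 kg.
Tool frame: the origin (TCP) lies between the finger pads; the fingertips stand r.tip_reach ahead of it and the grasp point (between the pads) lies 3 mm ahead of it (r.tip_reach is the distance from the TCP to the fingertips, in m); z points along the fingers, y is the line along which they close (so a half turn about z gives the same grasp; the last joint's range is limited). The gripper opens to 88 mm and grips with 3 to 60 N. Pads are 18 mm wide; open, the fingers measure 123 mm over their backs; the gripper's body (75 mm by 187 mm) begins 45 mm behind the grasp point.
Start: joints at [1.183, 0.689, -0.195, 1.565, 0.157, 0.902, -0.215], TCP at [0.256, -0.57, 0.261] pointing down, gripper open.
Joint ranges: [-3.01, 3.01], [-0.46, 2.08], [-1.47, 1.51], [0.13, 2.56], [-1, 4.14], [0.04, 2.09], [-2.66, 2.66]. Speed limits (rad/s): [2.57, 2.57, 3.14, 3.14, 3.14, 3.14, 3.14].

### API

Orientations are given as a unit quaternion [x, y, z, w].
In Python, from plant import r gives the robot as it stands.
- The arm moves only by the tool step_arm, never from a script. Its argument "motion" is a list of rows, each an object with "dp": the shift along the tool's x, y, z in mm, a list of three; "twist": the turn, a rotation vector about the tool's x, y, z in rad, a list of three; "hand": the opening, from -1 (shut) to 1 (fully open). In form: [{"dp": [dx, dy, dz], "twist": [rx, ry, rz], "hand": hand}, ...]. A call has 1 to 5 rows; each row is the pose to reach, as a shift and turn from the pose commanded when the call began, along the tool's axes at that moment; what a row does not reach only later rows make up. A row lasts 1/8 s, in which the tool goes at most 62.5 mm and 10.7 degrees, less where a joint would pass 70% of its speed; a pose out of reach is approached as far as the arm can. A call with a gripper value outside its range is refused whole. The fingers move at their own pace and stop on an object; "force" is the grip in N (left out, the last holds). Time passes only in rows, so rows that repeat a pose let the fingers close. It gives the time, the measured TCP pose, the force, the opening and the grip force at its end, in the units of the state.
- r.get_state(): the state, without advancing time (a new reading comes with each control period).
- r.snapshot(name): name is "scene" or "top" or "wrist"; returns a dict with "pixels" (480x640x3 uint8, red, green, blue), "depth" (480x640 float32, m along the optical axis (not along the pixel's ray), 0 where there is no reading), "fx", "fy", "cx", "cy" (pixels), "xyz" and "orientation" of the camera in the world; the wrist camera has in their place "mount" (4x4, takes a point from camera to tool coordinates, whose origin is the TCP and whose axes are the flange's). Camera axes: x right, y down, z forward; pixel columns grow to the right and rows downward; lengths in m; the calibration is good to about 2 mm. The wrist camera is an equidistant fisheye: a pixel r from the principal point sees the ray r / f radians off the axis. A picture is of the moment at which its call begins: read the wrist's pose just before it.
- r.finish_job(): hands the job in; it is judged then, once.
Trained networks look in the newest picture that a camera, given by its name, has taken for a name from the list of things; names that differ only in an ending like _2 or _b are one class to them, and where a whole thing is asked for, a point or a joint stands for the part that bears it (a point fixed in the world has none). Each returns a list of dicts, best first, with "score" (0 to 1); they miss things now and then, are a little off and sometimes report something else, mostly with a low value. They report only what shows in the picture. A call takes as long as a camera call. They do not tell look-alikes from the thing itself.
- r.search_frame(camera, thing): "at" ([x, y, z] in m, in the coordinates of the camera as it stood for that picture, good to about 4 mm: the middle of the surface that is visible of it).
The state is a dict: "clock": time; "q": joint angles; "qd": joint speeds; "joint_torque": joint torques, N m; "tool_pos": TCP position; "eef_rot": TCP orientation; "contact_force": force on the tool from outside, world axes, zero at the start; "moment": the same for the moment, N m; "opening": opening from 0.0 (shut) to 1.0 (fully open); "finger_force": force on a finger pad.
Only numpy, scipy, OpenCV 4.12 (cv2) and the standard library are available. Lean on these libraries where they do the work, as an engineer would, in place of code of your own. Each camera call takes 0.05 s, during which the arm holds its last target. There are 200 camera calls.

### The job

Pack up the brick bin: fold down both of its covers and press each one until its catch clicks and holds it shut by itself. Hang the aluminium scoop by its eye on the sloping peg of the wooden stand, hanging free, and let go of it; leave the owl and the nested cups where they stand.

Things in the scene. Friction and masses are not known exactly. Their poses are not given: they have to be found in the camera images.
- bin: Translucent blue plastic brick bin, fixed to the shelf, 150 mm deep (its x), 210 mm wide (its y), 90 mm high, divided in the middle. Origin: centre of its underside; x points from the front (catches, towards the robot) to the back (hinges), y to the left seen from the front. Two covers, left (+y) and right (-y), are hinged on the back rim, swing upward and start part open.
- left_cover (a joint): Hinge angle of the left cover, rad: 0 = shut and held by the catch, growing as its front edge rises, at most 1.1; starts at 0.35 to 0.7. Under 2 N swings it; let go unlatched, a weak spring keeps it at 0.2 to 0.8. At about 0.08 it meets a sprung ball catch: about 8 N down on the press pad carries it past, and it then stays under 0.01. Shut, the pad can bear 25 N.
- right_cover (a joint): The same for the right cover.
- left_cover_pad (a point): Centre of the top of the round press pad (28 mm across, 3 mm high) on the left cover, a plate 98 mm wide and 5 mm thick. It lies 135 mm from the hinge line and 8 mm above it measured square to the plate, 100 mm above the shelf when shut; the front edge lies 25 mm further forward. Moves with the cover.
- right_cover_pad (a point): The same on the right cover; the two pads are 105 mm apart sideways when shut.
- left_cover_hinge (a point): Middle of the left cover's hinge line, at bin x = +77 mm, y = +52.5 mm, 92 mm above the shelf; the hinge axis is the bin's y.
- right_cover_hinge (a point): Middle of the right cover's hinge line, at bin x = +77 mm, y = -52.5 mm.
- stand: Maple stand fixed to the shelf: base 150 mm (its x) by 110 mm, 15 mm high; post 20 by 24 mm, 210 mm high, centred at x = +55 mm. Origin: centre of its underside. An aluminium peg, 9 mm round, juts from the post towards the stand's -x (roughly at the robot), rising 20 degrees to its free tip.
- peg_tip (a point): Free tip of the peg (on its axis): stand x = -30 mm, 213 mm above the shelf.
- peg_root (a point): Where the peg leaves the post (on its axis): stand x = +45 mm, 186 mm above the shelf.
- scoop: Loose aluminium scoop, about 120 g, standing on its cup (60 mm across, 50 mm high). A strap on its +x side leads to an upright eye plate above the cup's centre: 42 mm wide (y), 6 mm thick (x), 50 mm high, top at 150 mm, with a 28 mm hole along the scoop's x. Origin: centre of the foot. Grip from above across the 42 mm, hole between the fingers; hang it either way round.
- scoop_eye (a point): Centre of the hole in the scoop's eye plate, 125 mm above the foot, 25 mm below the top.
- owl: Bystander: glazed ceramic owl, 76 mm across, 138 mm high, origin under its centre.
- cups: Bystander: set of three nested aluminium cups, 80 mm across, 88 mm high, origin under its centre.
Mind the look-alikes: they are no part of the job. What is shaped like the scoop but orange is not meant. Leave any turquoise look-alike of the stand alone.

How it is judged:
At the end, for the whole second after the job is handed in: Both covers stay under 0.03 rad; the peg passes through the scoop's eye (eye centre between post and peg tip, within 15 mm sideways of the peg, 168 to 212 mm above the shelf); the scoop hangs on the stand within 0.5 rad of upright, swinging under 0.15 m/s (value of joint each of left_cover, right_cover below 0.03 rad and x of scoop_eye in the frame of stand between -0.028 and 0.046 m and y of scoop_eye in the frame of stand between -0.015 and 0.015 m and height (world z) of scoop_eye between 0.168 and 0.212 m and angle between scoop's own z axis and vertical below 0.5 rad and contact force between scoop and stand above 0.3 N and linear speed of scoop below 0.15 m/s); the robot touches nothing.
It fails at once if the owl is displaced by more than 30 mm or tipped (distance of owl from where it was at the start of the episode above 0.03 m or angle between owl's own z axis and vertical above 0.5 rad).
It fails at once if the cups are displaced by more than 30 mm or tipped (distance of cups from where it was at the start of the episode above 0.03 m or angle between cups's own z axis and vertical above 0.5 rad).
It also fails if it takes over 72 s, if anything falls off the work surface, if the arm or the gripper's body presses on something with over 40 N, if the wrist force passes 120 N, or if a joint passes its speed limit or range.

## Working session

There is one attempt and no reset: what is moved stays moved. The work goes in short steps, Python scripts to look and compute and a tool call to move; the robot and the scene stay as the last step left them, time stands still between calls to the robot, and variables do not carry over. Pictures are saved under pics/ and viewed, at most 10 in all, crops included, and the job is handed in when it is done.

Besides the shell and the picture viewer there is one more tool, called after "Emit:" by a JSON object that holds its "name" and its "arguments", one argument or row to a line. step_arm: Moves the arm, as the interface text tells. Its arguments: {"type":"object","properties":{"motion":{"type":"array"},"force":{"type":"number"}},"required":["motion"]}

```bash
mkdir -p pics
cat > h.py <<'E'
from plant import r
import numpy as np, cv2
from scipy.spatial.transform import Rotation as R
def snap(c,save=None):
    s=r.snapshot(c)
    if save: cv2.imwrite('pics/'+save,s['pixels'][:,:,::-1])
    return s
def toW(s,p):
    return R.from_quat(s['orientation']).apply(p)+np.array(s['xyz'])
def cloud(s):
    d=s['depth'];v,u=np.mgrid[:d.shape[0],:d.shape[1]]
    P=np.stack([(u-s['cx'])/s['fx']*d,(v-s['cy'])/s['fy']*d,d],-1)
    return toW(s,P.reshape(-1,3)).reshape(P.shape)
def toPix(s,w):
    p=R.from_quat(s['orientation']).inv().apply(np.array(w)-s['xyz'])
    return [int(s['fx']*p[0]/p[2]+s['cx']),int(s['fy']*p[1]/p[2]+s['cy'])]
E
python3 - <<'E'
from h import *
print({k:np.round(v,3) for k,v in r.get_state().items()}, r.tip_reach)
for c in('scene','top'):
    s=snap(c,c+'0.png'); np.save(c+'0.npy',s,allow_pickle=True)
    print(c,np.round(s['xyz'],3),np.round(R.from_quat(s['orientation']).as_matrix()[:,2],2))
    for t in ['bin','left_cover','right_cover','left_cover_pad','right_cover_pad','stand','peg_tip','peg_root','scoop','scoop_eye','owl','cups']:
        for d in r.search_frame(c,t)[:4]:
            w=toW(s,d['at']);print(t,round(d['score'],2),np.round(w,3),toPix(s,w))
E
```

```text
{'clock': np.float64(0.0), 'q': array([ 1.183,  0.69 , -0.194,  1.566,  0.157,  0.902, -0.215]), 'qd': array([-0.001,  0.   , -0.   , -0.001,  0.002,  0.001,  0.   ]), 'joint_torque': array([-0.0000e+00, -5.2756e+01, -1.2670e+00, -1.5343e+01, -5.3000e-02,
        7.0000e-03,  0.0000e+00]), 'tool_pos': array([ 0.256, -0.57 ,  0.26 ]), 'eef_rot': array([ 0.978,  0.209, -0.   , -0.001]), 'contact_force': array([ 0.112, -0.268, -0.61 ]), 'moment': array([-0.007,  0.035, -0.001]), 'finger_force': np.float64(0.0), 'opening': np.float64(1.003)} 0.022
scene [1.112 0.583 0.929] [-0.46 -0.56 -0.69]
bin 0.91 [0.611 0.264 0.122] [410, 337]
bin 0.51 [ 0.598 -0.243  0.014] [279, 243]
left_cover 0.8 [0.617 0.288 0.145] [418, 340]
left_cover 0.67 [0.588 0.187 0.143] [393, 303]
left_cover 0.5 [ 0.778 -0.129  0.082] [244, 278]
right_cover 0.86 [0.589 0.191 0.146] [394, 303]
right_cover_pad 0.69 [0.588 0.187 0.142] [392, 303]
stand 0.72 [ 0.593 -0.241  0.012] [281, 242]
stand 0.61 [ 0.46  -0.439  0.016] [279, 192]
stand 0.46 [0.525 0.007 0.049] [356, 272]
stand 0.23 [0.588 0.186 0.145] [392, 302]
peg_t
[... 765 characters left out ...]
.154] [188, 234]
stand 0.79 [ 0.452 -0.434  0.012] [450, 303]
stand 0.77 [ 0.57  -0.238  0.019] [373, 254]
stand 0.25 [0.576 0.182 0.149] [193, 239]
peg_tip 0.96 [ 0.569 -0.242  0.012] [374, 254]
peg_tip 0.72 [ 0.454 -0.431  0.012] [449, 303]
peg_root 0.73 [ 0.451 -0.433  0.012] [450, 304]
peg_root 0.71 [ 0.567 -0.239  0.016] [373, 255]
scoop 0.74 [0.518 0.007 0.036] [274, 271]
scoop 0.74 [ 0.619 -0.003  0.034] [280, 230]
scoop_eye 0.97 [ 0.619 -0.002  0.036] [280, 230]
scoop_eye 0.74 [0.516 0.003 0.039] [276, 272]
scoop_eye 0.41 [ 0.758 -0.144  0.109] [340, 170]
owl 0.83 [ 0.757 -0.144  0.111] [340, 170]
cups 0.63 [ 0.77  -0.034  0.058] [294, 169]
cups 0.33 [ 0.755 -0.145  0.113] [341, 171]
```

View pics/scene0.png

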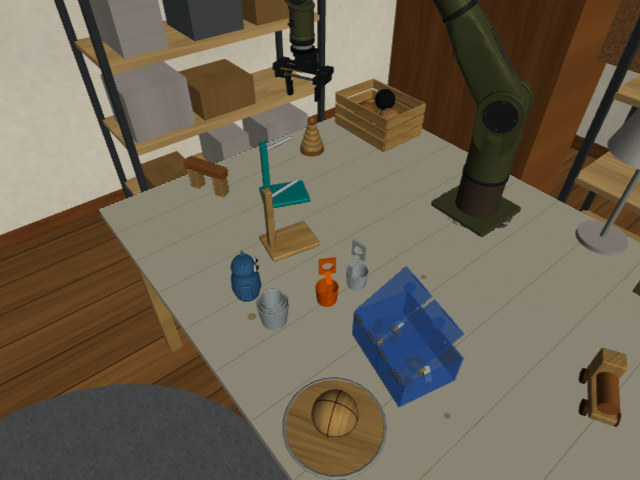

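View pics/top0.png

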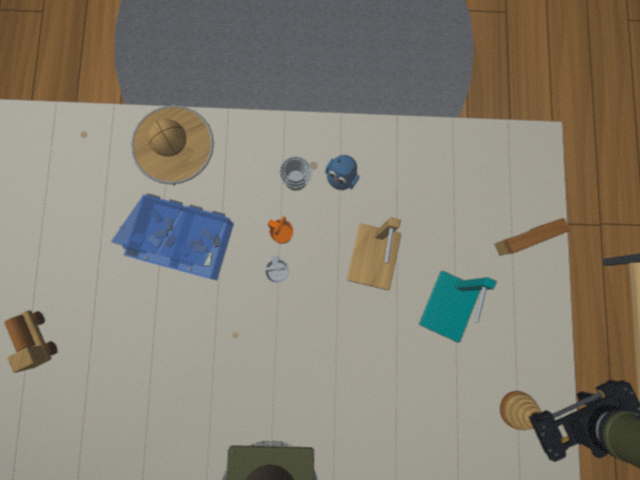

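The scene picture shows the silver scoop at (357,270), an orange look-alike at (327,285), the maple stand at (285,235) with the turquoise one behind it at (285,185), and the bin at (408,335) with both covers part open. The candidates are scoops at (357,270) silver and (327,285) orange, and stands at (285,235) maple and (285,185) turquoise. I take the silver scoop and the maple stand because of the colours given. Next I confirm in one crop and fit geometry from depth.

Run:
```python
from h import *
S={c:np.load(c+'0.npy',allow_pickle=True).item() for c in('scene','top')}
s=S['scene'];cv2.imwrite('pics/crop1.png',cv2.resize(s['pixels'][170:390,230:470,::-1],None,fx=3,fy=2.7,interpolation=cv2.INTER_CUBIC)[:600])
for c,s in S.items():
    W=cloud(s);ok=s['depth']>0;rgb=s['pixels'].astype(int)
    def sel(lo,hi): return ok&np.all((W>lo)&(W<hi),-1)
    def rep(n,m):
        P=W[m]; 
        if len(P)<4: print(c,n,len(P));return
        (cx,cy),wh,a=cv2.minAreaRect(P[:,:2].astype(np.float32))
        _,_,v=np.linalg.svd(P-P.mean(0),full_matrices=False)
        print(c,n,len(P),'mean',P.mean(0).round(3),'lo',P.min(0).round(3),'hi',P.max(0).round(3),'rect',np.round([cx,cy,*wh,a],3),'ax',v[0].round(2),'n',v[2].round(2))
    rep('eye',sel([.46,-.06,.095],[.58,.06,.16]))
    rep('cup',sel([.46,-.06,.01],[.58,.06,.055]))
    rep('orange',sel([.59,-.06,.01],[.70,.06,.16]))
    rep('base',sel([.45,-.36,.009],[.70,-.14,.022]))
    rep('posttop',sel([.5,-.4,.204],[.72,-.2,.222]))
    rep('post',sel([.55,-.32,.03],[.72,-.14,.17]))
    rep('peg',sel([.5,-.36,.175],[.65,-.14,.222]))
    rep('owl',sel([.70,-.2,.03],[.84,-.08,.2]))
    rep('bin',sel([.4,.08,.03],[.8,.45,.088]))
    rep('covers',sel([.4,.08,.1],[.8,.45,.25]))
```

```text
scene eye 245 mean [0.523 0.003 0.123] lo [ 0.514 -0.021  0.095] hi [0.545 0.024 0.153] rect [5.2300e-01 4.0000e-03 3.4000e-02 3.7000e-02 4.4771e+01] ax [ 0.14 -0.01 -0.99] n [-0.98 -0.17 -0.14]
scene cup 362 mean [0.521 0.006 0.033] lo [ 0.491 -0.028  0.01 ] hi [0.554 0.032 0.054] rect [5.2100e-01 2.0000e-03 6.2000e-02 5.6000e-02 4.7882e+01] ax [0.86 0.51 0.07] n [ 0.08 -0.   -1.  ]
scene orange 739 mean [ 0.623 -0.     0.073] lo [ 0.59  -0.035  0.01 ] hi [0.648 0.029 0.152] rect [ 6.1900e-01 -5.0000e-03  5.9000e-02  5.9000e-02  1.4096e+01] ax [ 0.02 -0.01 -1.  ] n [ 0.89 -0.45  0.02]
scene base 1227 mean [ 0.567 -0.234  0.014] lo [ 0.486 -0.307  0.009] hi [ 0.65  -0.173  0.022] rect [ 0.568 -0.241  0.114  0.15  78.797] ax [ 1.   -0.04  0.  ] n [-0. -0. -1.]
scene posttop 100 mean [ 0.589 -0.244  0.209] lo [ 0.534 -0.266  0.204] hi [ 0.632 -0.229  0.219] rect [ 5.8300e-01 -2.4000e-01  2.8000e-02  9.8000e-02  7.2727e+01] ax [ 0.98 -0.2  -0.04] n [-0.05 -0.06 -1.  ]
scene post 351 mean [ 0.625 -0.245  0.103] lo [ 0.612 -0.266  0.03 ] hi [ 0.634 -0.236  0.17 ] rect [ 6.2600e-01 -2.4800
[... 2035 characters left out ...]
03] lo [ 0.532 -0.262  0.176] hi [ 0.631 -0.229  0.217] rect [ 5.810e-01 -2.420e-01  2.400e-02  9.900e-02  7.783e+01] ax [-0.98  0.18  0.09] n [0.2  0.96 0.2 ]
top owl 915 mean [ 0.756 -0.147  0.098] lo [ 0.73  -0.191  0.03 ] hi [ 0.799 -0.108  0.141] rect [ 7.6200e-01 -1.4900e-01  8.5000e-02  6.6000e-02  8.2524e+01] ax [-0.3   0.06 -0.95] n [-0.89  0.34  0.3 ]
top bin 2251 mean [0.718 0.255 0.047] lo [0.493 0.119 0.03 ] hi [0.8   0.376 0.088] rect [0.648 0.242 0.324 0.243 4.696] ax [-0.87 -0.49  0.09] n [-0.1  0.  -1. ]
top covers 5004 mean [0.599 0.239 0.146] lo [0.515 0.126 0.1  ] hi [0.8   0.349 0.191] rect [ 0.659  0.225  0.207  0.265 78.966] ax [-0.49 -0.86  0.14] n [-0.46  0.13 -0.88]
```

View pics/crop1.png

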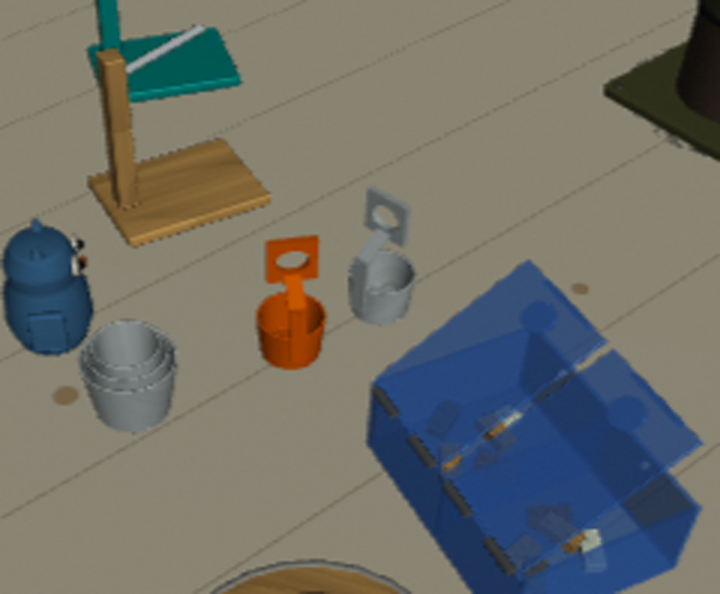

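The crop confirms the silver scoop at crop (388,250), with its strap on the far (+x) side and the eye facing along x, and the maple stand at (120,130)–(190,190). Next I fit the eye's yaw and the bin frame.

Run:
```python
from h import *
S={c:np.load(c+'0.npy',allow_pickle=True).item() for c in('scene','top')}
for c,s in S.items():
    W=cloud(s);ok=s['depth']>0;rgb=s['pixels'].astype(int)
    m=ok&np.all((W>[.46,-.06,.11])&(W<[.58,.06,.16]),-1);P=W[m]
    d=np.linalg.svd(P[:,:2]-P[:,:2].mean(0))[2][0];d*=np.sign(d[1]);t=(P[:,:2]-P[:,:2].mean(0))@d
    q=W[m&(W[...,2]>.125)];mid=P[:,:2].mean(0)+d*(np.percentile(t,1)+np.percentile(t,99))/2
    print(c,'eye line dir yaw of x',np.degrees(np.arctan2(d[1],d[0]))-90,'mid',mid.round(4),'ext',np.ptp(t).round(3))
    blue=ok&(rgb[...,2]>rgb[...,0]+40)&np.all((W>[.4,.08,.08])&(W<[.8,.42,.25]),-1)
    B=W[blue]; print(c,len(B))
    rng=np.random.default_rng(0);pl=[]
    rest=B[B[:,2]>.1]
    for k in range(2):
        best=None
        for _ in range(1500):
            a,b,e=rest[rng.integers(len(rest),size=3)];n=np.cross(b-a,e-a);L=np.linalg.norm(n)
            if L<1e-5: continue
            n/=L
            if abs(n[2])<.6: continue
            i=np.abs((rest-a)@n)<.0025
            if best is None or i.sum()>best.sum(): best=i
        Q=rest[best];n=np.linalg.svd(Q-Q.mean(0),full_matrices=False)[2][2];n*=np.sign(n[2])
        h=n[:2]/np.linalg.norm(n[:2]);mu=Q.mean(0)
        # bin x direction = -h*? cover normal tilts towards +x(back) when open
        ang=np.arctan2(np.linalg.norm(n[:2]),n[2])
        u=np.array([-h[1],h[0]]);ty=Q[:,:2]@u; th=Q[:,:2]@h
        # distance along h from mean to where plane reaches z=.095
        hx=mu[:2]+h*((mu[2]-.0945)/np.tan(ang))
        print(' plane',len(Q),'mean',mu.round(3),'open',ang.round(3),'binx yaw',np.degrees(np.arctan2(h[1],h[0])).round(1),'y-ext',np.percentile(ty,[1,99]).round(3),'x ext',np.percentile(th,[.5,99.5]).round(3),'hinge h',(hx@h).round(4))
        rest=rest[~best]
```

```text
scene eye line dir yaw of x 9.003364016149206 mid [0.5216 0.0024] ext 0.044
scene 6569
 plane 5226 mean [0.603 0.243 0.144] open 0.611 binx yaw -12.2 y-ext [0.259 0.458] x ext [0.476 0.6  ] hinge h 0.6079
 plane 471 mean [0.594 0.25  0.147] open 0.611 binx yaw -12.1 y-ext [0.256 0.457] x ext [0.474 0.593] hinge h 0.603
top eye line dir yaw of x 8.01193126666945 mid [0.519  0.0026] ext 0.041
top 5194
 plane 4023 mean [0.598 0.236 0.145] open 0.608 binx yaw -12.3 y-ext [0.259 0.456] x ext [0.473 0.599] hinge h 0.6062
 plane 349 mean [0.584 0.241 0.15 ] open 0.593 binx yaw -12.8 y-ext [0.263 0.46 ] x ext [0.465 0.587] hinge h 0.599
```

```bash
cat >> h.py <<'E'
def go(*targets):
    """targets: (x,y,z,yawdeg): print dp (mm) and twist from the present tool pose, tool pointing straight down"""
    st=r.get_state();p=np.array(st['tool_pos']);q=R.from_quat(st['eef_rot'])
    print('t',round(float(st['clock']),2),'pos',p.round(4),'yaw',np.degrees(np.arctan2(q.as_matrix()[1,0],q.as_matrix()[0,0])).round(1),'F',np.round(st['contact_force'],1),'open',round(float(st['opening']),2),'ff',round(float(st['finger_force']),1),'q7',round(float(st['q'][6]),2))
    for x,y,z,yaw in targets:
        a=np.radians(yaw);T=R.from_matrix(np.array([[np.cos(a),np.sin(a),0],[np.sin(a),-np.cos(a),0],[0,0,-1]]))
        print((x,y,z,yaw),'dp',(q.inv().apply(np.array([x,y,z])-p)*1000).round(1),'twist',(q.inv()*T).as_rotvec().round(3))
E
python3 -c "
from h import *
go((.30,-.45,.34,22),(.52,.0025,.34,8.5),(.52,.0025,.20,8.5),(.5205,.0025,.13,8.5))"
```

```text
t 1.3 pos [ 0.2559 -0.5702  0.2607] yaw 24.2 F [-0.2 -0.5 -0.3] open 1.0 ff 0.0 q7 -0.22
(0.3, -0.45, 0.34, 22) dp [ 89.4 -91.6 -79.3] twist [ 0.    -0.     0.038]
(0.52, 0.0025, 0.34, 8.5) dp [ 475.4 -414.4  -79.3] twist [ 0.    -0.     0.273]
(0.52, 0.0025, 0.2, 8.5) dp [ 475.4 -414.4   60.7] twist [ 0.    -0.     0.273]
(0.5205, 0.0025, 0.13, 8.5) dp [ 475.9 -414.2  130.7] twist [ 0.    -0.     0.273]
```

Emit:
{"name": "step_arm", "arguments": {
  "motion": [
    {"dp": [30,-30,-60],"twist": [0,0,0.02],"hand": 1},
    {"dp": [70,-65,-85],"twist": [0,0,0.04],"hand": 1},
    {"dp": [115,-105,-85],"twist": [0,0,0.08],"hand": 1},
    {"dp": [160,-145,-85],"twist": [0,0,0.12],"hand": 1},
    {"dp": [205,-180,-85],"twist": [0,0,0.15],"hand": 1}
  ]
}}

```text
clock: 1.92
tool_pos: [0.3699, -0.32, 0.3462]
eef_rot: [0.991, 0.135, 0.0, 0.0]
contact_force: [0.3, -1.2, -0.5]
opening: 0.999
finger_force: 0.0
```

Emit:
{"name": "step_arm", "arguments": {
  "motion": [
    {"dp": [45,-40,0],"twist": [0,0,0.03],"hand": 1},
    {"dp": [90,-80,0],"twist": [0,0,0.06],"hand": 1},
    {"dp": [135,-120,0],"twist": [0,0,0.09],"hand": 1},
    {"dp": [180,-160,0],"twist": [0,0,0.12],"hand": 1},
    {"dp": [215,-200,0],"twist": [0,0,0.12],"hand": 1}
  ]
}}

```text
clock: 2.55
tool_pos: [0.5239, -0.0696, 0.3459]
eef_rot: [0.997, 0.076, 0.001, 0.0]
contact_force: [-0.2, -0.4, 0.7]
opening: 0.999
finger_force: 0.0
```

```bash
python3 -c "
from h import *
go((.5205,.0025,.23,8.5),(.5205,.0025,.13,8.5))"
```

```text
t 2.55 pos [ 0.5239 -0.0696  0.3459] yaw 8.7 F [-0.2 -0.4  0.7] open 1.0 ff 0.0 q7 -1.48
(0.5205, 0.0025, 0.23, 8.5) dp [  7.4 -71.8 115.9] twist [ 0.    -0.001  0.004]
(0.5205, 0.0025, 0.13, 8.5) dp [  7.3 -71.8 215.9] twist [ 0.    -0.001  0.004]
```

Emit:
{"name": "step_arm", "arguments": {
  "motion": [
    {"dp": [5,-40,45],"twist": [0,0,0],"hand": 0.6},
    {"dp": [7,-72,90],"twist": [0,0,0],"hand": 0.6},
    {"dp": [7,-72,130],"twist": [0,0,0],"hand": 0.6},
    {"dp": [7,-72,140],"twist": [0,0,0],"hand": 0.6},
    {"dp": [7,-72,140],"twist": [0,0,0],"hand": 0.6}
  ]
}}

```text
clock: 3.18
tool_pos: [0.519, -0.0, 0.206]
eef_rot: [0.997, 0.075, 0.0, 0.0]
contact_force: [-0.5, 0.7, 0.6]
opening: 0.8
finger_force: 0.0
```

```bash
python3 -c "
from h import *
go((.5205,.0025,.13,8.5))
s=snap('wrist','w1.png');st=r.get_state()
M=np.array(s['mount']);q=R.from_quat(st['eef_rot'])
for d in r.search_frame('wrist','scoop_eye')[:3]:
    t=M[:3,:3]@d['at']+M[:3,3];print(d['score'],'tool',t.round(4),'world',(q.apply(t)+st['tool_pos']).round(4))
"
```

```text
t 3.17 pos [ 0.519 -0.     0.206] yaw 8.6 F [-0.5  0.7  0.6] open 0.8 ff 0.0 q7 -1.68
(0.5205, 0.0025, 0.13, 8.5) dp [ 1.9 -2.3 76. ] twist [ 0.    -0.     0.002]
0.97 tool [0.0927 0.0177 0.1561] world [ 0.6142 -0.0036  0.0508]
0.75 tool [ 0.003  -0.0037  0.1068] world [0.5222 0.0041 0.0999]
```

View pics/w1.png

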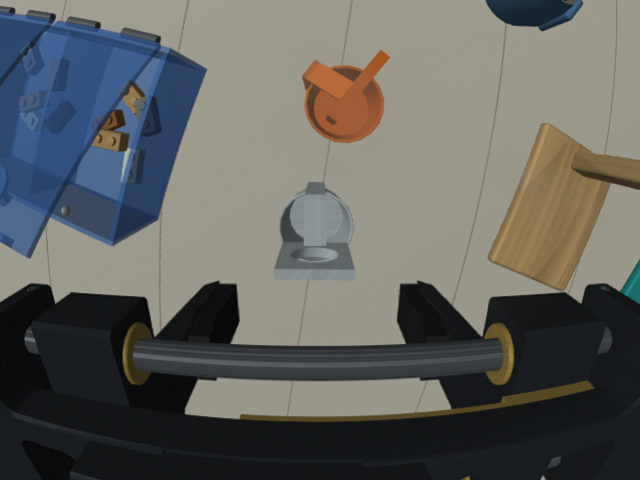

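The wrist view shows the silver eye plate at (315,262), square to the fingers (tips near 225 and 412) and centred between them. The orange scoop stands clear at (343,100). Now I descend and grip.

Emit:
{"name": "step_arm", "arguments": {
  "motion": [
    {"dp": [2,-3,35],"twist": [0,0,0],"hand": 0.6},
    {"dp": [2,-3,65],"twist": [0,0,0],"hand": 0.6},
    {"dp": [2,-3,75],"twist": [0,0,0],"hand": 0.6},
    {"dp": [2,-3,75],"twist": [0,0,0],"hand": -0.3},
    {"dp": [2,-3,75],"twist": [0,0,0],"hand": -0.3}
  ],
  "force": 30
}}

```text
clock: 3.9
tool_pos: [0.5212, 0.0037, 0.132]
eef_rot: [0.997, 0.076, 0.001, 0.0]
contact_force: [0.1, 0.9, -0.1]
opening: 0.597
finger_force: 0.0
```

Emit:
{"name": "step_arm", "arguments": {
  "motion": [
    {"dp": [0,0,0],"twist": [0,0,0],"hand": -0.3},
    {"dp": [0,0,0],"twist": [0,0,0],"hand": -0.3},
    {"dp": [0,0,0],"twist": [0,0,0],"hand": -0.3}
  ]
}}

```text
clock: 4.28
tool_pos: [0.521, 0.0037, 0.1316]
eef_rot: [0.997, 0.076, 0.001, 0.0]
contact_force: [0.4, 0.5, 6.3]
opening: 0.473
finger_force: 30.0
```

```bash
python3 -c "
from h import *
go((.52,.0025,.25,8.5),(.48,-.15,.26,-11.8),(.50,-.226,.22,-11.8))"
```

```text
t 4.28 pos [0.521  0.0037 0.1316] yaw 8.7 F [0.4 0.5 6.3] open 0.47 ff 30.0 q7 -1.72
(0.52, 0.0025, 0.25, 8.5) dp [  -0.9    1.1 -118.4] twist [ 0.    -0.002  0.003]
(0.48, -0.15, 0.26, -11.8) dp [ -63.4  145.8 -128.5] twist [ 0.    -0.002  0.357]
(0.5, -0.226, 0.22, -11.8) dp [-55.2 223.9 -88.4] twist [ 0.    -0.002  0.357]
```

Emit:
{"name": "step_arm", "arguments": {
  "motion": [
    {"dp": [0,0,-25],"twist": [0,0,0],"hand": -0.3},
    {"dp": [0,0,-65],"twist": [0,0,0],"hand": -0.3},
    {"dp": [-15,25,-95],"twist": [0,0,0.06],"hand": -0.3},
    {"dp": [-35,65,-105],"twist": [0,0,0.16],"hand": -0.3},
    {"dp": [-50,105,-105],"twist": [0,0,0.26],"hand": -0.3}
  ],
  "force": 40
}}

```text
clock: 4.9
tool_pos: [0.4863, -0.1086, 0.2368]
eef_rot: [0.998, -0.055, 0.001, 0.0]
contact_force: [0.4, -0.4, -0.9]
opening: 0.468
finger_force: 39.9
```

Emit:
{"name": "step_arm", "arguments": {
  "motion": [
    {"dp": [-13,35,0],"twist": [0,0,0.1],"hand": -0.3},
    {"dp": [-15,70,3],"twist": [0,0,0.1],"hand": -0.3},
    {"dp": [-17,90,5],"twist": [0,0,0.1],"hand": -0.3},
    {"dp": [-18,100,5],"twist": [0,0,0.1],"hand": -0.3},
    {"dp": [-18,100,5],"twist": [0,0,0.1],"hand": -0.3}
  ]
}}

```text
clock: 5.52
tool_pos: [0.4578, -0.2051, 0.2307]
eef_rot: [0.995, -0.104, -0.0, -0.0]
contact_force: [0.4, 0.1, -0.8]
opening: 0.467
finger_force: 39.9
```

```bash
python3 -c "
from h import *
s=snap('scene','s2.png')
go((.513,-.229,.222,-11.8))
cv2.imwrite('pics/s2c.png',cv2.resize(s['pixels'][150:290,220:400,::-1],None,fx=4,fy=4,interpolation=cv2.INTER_CUBIC))
for d in r.search_frame('scene','scoop_eye')[:3]: print(d['score'],toW(s,d['at']).round(3))
"
```

```text
t 5.58 pos [ 0.4582 -0.2043  0.2307] yaw -11.9 F [ 0.2  0.3 -1.5] open 0.47 ff 39.9 q7 -1.55
(0.513, -0.229, 0.222, -11.8) dp [58.8 12.9  8.7] twist [-0.001 -0.    -0.002]
0.81 [ 0.465 -0.209  0.142]
0.78 [0.619 0.002 0.05 ]
0.44 [0.611 0.287 0.145]
```

View pics/s2c.png

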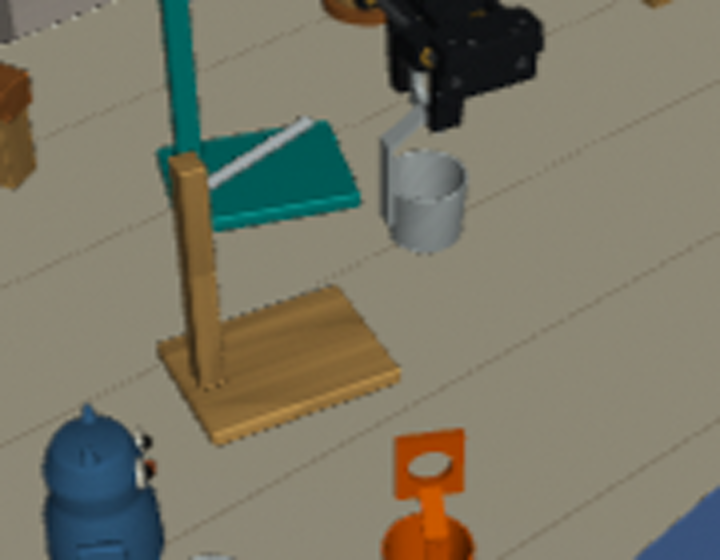

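Emit:
{"name": "step_arm", "arguments": {
  "motion": [
    {"dp": [25,6,4],"twist": [0,0,0],"hand": -0.3},
    {"dp": [50,13,8],"twist": [0,0,0],"hand": -0.3},
    {"dp": [59,13,9],"twist": [0,0,0],"hand": -0.3},
    {"dp": [72,13,9],"twist": [0,0,0],"hand": -0.3},
    {"dp": [82,13,11],"twist": [0,0,0],"hand": -0.3}
  ]
}}

```text
clock: 6.25
tool_pos: [0.5358, -0.2336, 0.2198]
eef_rot: [0.995, -0.103, -0.0, -0.0]
contact_force: [-0.3, 0.0, -1.2]
opening: 0.467
finger_force: 39.9
```

Emit:
{"name": "step_arm", "arguments": {
  "motion": [
    {"dp": [10,0,3],"twist": [0,0,0],"hand": -0.3},
    {"dp": [20,0,7],"twist": [0,0,0],"hand": -0.3},
    {"dp": [30,0,11],"twist": [0,0,0],"hand": -0.3},
    {"dp": [32,0,11],"twist": [0,0,0],"hand": -0.3},
    {"dp": [32,0,11],"twist": [0,0,0],"hand": -0.3}
  ]
}}

```text
clock: 6.88
tool_pos: [0.5667, -0.2413, 0.2086]
eef_rot: [0.995, -0.104, -0.0, -0.0]
contact_force: [-0.9, 0.3, -1.2]
opening: 0.465
finger_force: 39.9
```

```bash
python3 -c "
from h import *
s=snap('scene')
go((.567,-.240,.208,-11.8))
cv2.imwrite('pics/s3c.png',cv2.resize(s['pixels'][170:270,220:350,::-1],None,fx=5,fy=5,interpolation=cv2.INTER_CUBIC))
"
```

```text
t 6.92 pos [ 0.5665 -0.2414  0.2087] yaw -11.9 F [ 0.2 -0.5 -1.2] open 0.47 ff 39.9 q7 -1.54
(0.567, -0.24, 0.208, -11.8) dp [ 0.2 -1.4  0.7] twist [ 0.     0.    -0.002]
```

View pics/s3c.png

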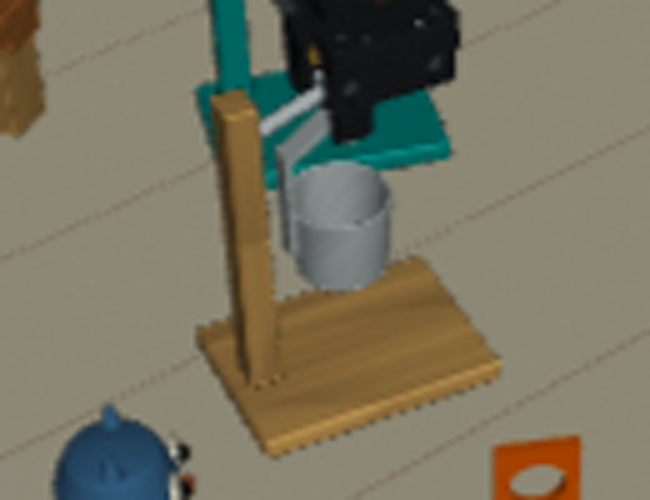

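The scoop hangs level at (340,225). The peg runs into the eye between the fingers at about (320,90), with no side force. Now I lower it onto the peg.

Emit:
{"name": "step_arm", "arguments": {
  "motion": [
    {"dp": [0,0,4],"twist": [0,0,0],"hand": -0.3},
    {"dp": [0,0,7],"twist": [0,0,0],"hand": -0.3},
    {"dp": [0,0,8.5],"twist": [0,0,0],"hand": -0.3},
    {"dp": [0,0,8.5],"twist": [0,0,0],"hand": -0.3}
  ]
}}

```text
clock: 7.42
tool_pos: [0.5669, -0.2413, 0.2003]
eef_rot: [0.995, -0.104, 0.0, 0.0]
contact_force: [-0.6, -0.1, -1.3]
opening: 0.467
finger_force: 39.9
```

Emit:
{"name": "step_arm", "arguments": {
  "motion": [
    {"dp": [0,0,1],"twist": [0,0,0],"hand": -0.3},
    {"dp": [0,0,2],"twist": [0,0,0],"hand": -0.3},
    {"dp": [0,0,2],"twist": [0,0,0],"hand": -0.3}
  ]
}}

```text
clock: 7.8
tool_pos: [0.5676, -0.2415, 0.1993]
eef_rot: [0.995, -0.104, 0.001, 0.0]
contact_force: [-0.6, 1.0, 5.9]
opening: 0.469
finger_force: 40.0
```

Contact shows as about 7 N upward. Now I ease the grip and open a little.

Emit:
{"name": "step_arm", "arguments": {
  "motion": [
    {"dp": [0,0,0],"twist": [0,0,0],"hand": -0.3},
    {"dp": [0,0,0],"twist": [0,0,0],"hand": 0.1},
    {"dp": [0,0,0],"twist": [0,0,0],"hand": 0.3},
    {"dp": [0,0,0],"twist": [0,0,0],"hand": 0.3},
    {"dp": [0,0,0],"twist": [0,0,0],"hand": 0.3}
  ],
  "force": 5
}}

```text
clock: 8.43
tool_pos: [0.5667, -0.2413, 0.198]
eef_rot: [0.995, -0.104, -0.0, -0.0]
contact_force: [0.4, 0.2, 0.2]
opening: 0.649
finger_force: 0.0
```

```bash
python3 -c "
from h import *
s=snap('scene')
go((.567,-.240,.34,-11.8))
cv2.imwrite('pics/s4c.png',cv2.resize(s['pixels'][170:270,220:350,::-1],None,fx=5,fy=5,interpolation=cv2.INTER_CUBIC))
"
```

```text
t 8.47 pos [ 0.5667 -0.2413  0.1981] yaw -11.9 F [-0.8 -0.7  0. ] open 0.65 ff 0.0 q7 -1.54
(0.567, -0.24, 0.34, -11.8) dp [  -0.    -1.3 -141.9] twist [ 0.     0.    -0.002]
```

View pics/s4c.png

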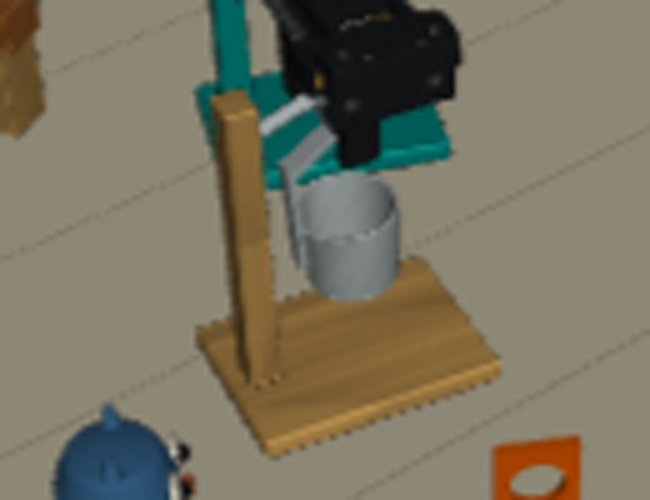

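The scoop hangs free on the peg, with its cup at (350,235) and no finger contact. I retract straight up.

Emit:
{"name": "step_arm", "arguments": {
  "motion": [
    {"dp": [0,0,-10],"twist": [0,0,0],"hand": 0.3},
    {"dp": [0,0,-25],"twist": [0,0,0],"hand": 0.3},
    {"dp": [0,0,-50],"twist": [0,0,0],"hand": 0.3},
    {"dp": [0,0,-90],"twist": [0,0,0],"hand": 0.3},
    {"dp": [0,0,-130],"twist": [0,0,0],"hand": 0.3}
  ]
}}

```text
clock: 9.1
tool_pos: [0.5668, -0.2413, 0.3307]
eef_rot: [0.995, -0.104, 0.001, 0.0]
contact_force: [0.7, 0.3, 0.6]
opening: 0.652
finger_force: 0.0
```

```bash
python3 -c "
from h import *
s=snap('scene')
for d in r.search_frame('scene','scoop_eye')[:2]+r.search_frame('scene','right_cover_pad')[:2]: print(round(d['score'],2),toW(s,d['at']).round(3))
W=cloud(s);m=np.all((W>[.5,-.32,.06])&(W<[.64,-.17,.19]),-1)&(s['depth']>0);P=W[m]-[.567,-.24,0];print('scoop+post stand-x range by z')
x=P[:,0]*.979-P[:,1]*.204;y=P[:,0]*.204+P[:,1]*.979
for a in (.07,.1,.15): k=(abs(P[:,2]-a)<.01)&(x<.04);print(a,k.sum(),x[k].min().round(3) if k.any() else 0,y[k].mean().round(3) if k.any() else 0)
hx=np.array([.977,-.211]);u=np.array([.211,.977])
t=[]
for uu in(.3053,.4103):
  for th in(.75,.61,.45,.3,.15,0,):
    h=.602-.135*np.cos(th)+.008*np.sin(th);z=.092+.135*np.sin(th)+.008*np.cos(th)
    xy=hx*h+u*uu;t.append((*xy.round(4),round(z+.022,4),-102.2))
go((t[0][0],t[0][1],.33,-102.2));print(t)
"
```

```text
0.91 [0.619 0.003 0.048]
0.9 [ 0.57  -0.245  0.111]
0.75 [0.593 0.185 0.141]
0.52 [ 0.78  -0.128  0.084]
scoop+post stand-x range by z
0.07 66 -0.029 0.007
0.1 210 -0.033 -0.002
0.15 25 0.022 -0.001
t 9.25 pos [ 0.5682 -0.2418  0.3317] yaw -11.9 F [ 0.4 -0.6 -1.5] open 0.65 ff 0.0 q7 -1.52
(np.float64(0.5614), np.float64(0.1909), 0.33, -102.2) dp [ -96.2 -421.9    0.7] twist [-0.005 -0.006  1.575]
[(np.float64(0.5614), np.float64(0.1909), np.float64(0.2119), -102.2), (np.float64(0.5489), np.float64(0.1936), np.float64(0.1979), -102.2), (np.float64(0.5372), np.float64(0.1962), np.float64(0.1799), -102.2), (np.float64(0.5289), np.float64(0.198), np.float64(0.1615), -102.2), (np.float64(0.5233), np.float64(0.1992), np.float64(0.1421), -102.2), (np.float64(0.5207), np.float64(0.1997), np.float64(0.122), -102.2), (np.float64(0.5835), np.float64(0.2935), np.float64(0.2119), -102.2), (np.float64(0.5711), np.float64(0.2962), np.float64(0.1979), -102.2), (np.float64(0.5594), np.float64(0.2988), np.float64(0.1799), -102.2), (np.float64(0.551), np.float64(0.3006), np.float64(0.1615), -102.2), (np.float64(0.5455), np.float64(0.3018), np.float64(0.1421), -102.2), (np.float64(0.5428), np.float64(0.3023), np.float64(0.122), -102.2)]
```

Emit:
{"name": "step_arm", "arguments": {
  "motion": [
    {"dp": [-11,-47,0],"twist": [0,0,0.17],"hand": -1},
    {"dp": [-22,-94,0],"twist": [0,0,0.34],"hand": -1},
    {"dp": [-33,-141,0],"twist": [0,0,0.51],"hand": -1},
    {"dp": [-44,-188,0],"twist": [0,0,0.68],"hand": -1},
    {"dp": [-55,-235,0],"twist": [0,0,0.85],"hand": -1}
  ]
}}

```text
clock: 9.88
tool_pos: [0.5608, 0.0016, 0.3276]
eef_rot: [0.862, -0.507, -0.001, 0.0]
contact_force: [0.3, 0.5, 0.2]
opening: 0.107
finger_force: 0.0
```

```bash
python3 -c "
from h import *
go((.556,.192,.26,-102.2))"
```

```text
t 9.88 pos [0.5608 0.0016 0.3276] yaw -61.0 F [0.3 0.5 0.2] open 0.11 ff 0.0 q7 -2.63
(0.556, 0.192, 0.26, -102.2) dp [-168.7  -88.4   67.6] twist [0.002 0.    0.72 ]
```

Joint 7 is running to its limit, so I turn the other way to yaw +77.8°.

Emit:
{"name": "step_arm", "arguments": {
  "motion": [
    {"dp": [0,0,0],"twist": [0,0,-0.18],"hand": -1},
    {"dp": [0,0,0],"twist": [0,0,-0.36],"hand": -1},
    {"dp": [0,0,0],"twist": [0,0,-0.54],"hand": -1},
    {"dp": [0,0,0],"twist": [0,0,-0.72],"hand": -1},
    {"dp": [0,0,0],"twist": [0,0,-0.9],"hand": -1}
  ]
}}

```text
clock: 10.5
tool_pos: [0.5609, -0.0001, 0.3275]
eef_rot: [0.997, -0.076, -0.001, 0.0]
contact_force: [-0.2, 0.2, -0.4]
opening: 0.008
finger_force: 0.0
```

Emit:
{"name": "step_arm", "arguments": {
  "motion": [
    {"dp": [0,0,0],"twist": [0,0,-0.18],"hand": -1},
    {"dp": [0,0,0],"twist": [0,0,-0.36],"hand": -1},
    {"dp": [0,0,0],"twist": [0,0,-0.54],"hand": -1},
    {"dp": [0,0,0],"twist": [0,0,-0.72],"hand": -1},
    {"dp": [0,0,0],"twist": [0,0,-0.9],"hand": -1}
  ]
}}

```text
clock: 11.12
tool_pos: [0.5608, -0.0002, 0.3275]
eef_rot: [0.931, 0.365, -0.001, -0.0]
contact_force: [0.1, -0.5, -0.2]
opening: 0.005
finger_force: 0.0
```

```bash
python3 -c "
from h import *
go((.556,.192,.26,77.8))"
```

```text
t 11.12 pos [ 5.608e-01 -2.000e-04  3.275e-01] yaw 42.8 F [ 0.1 -0.5 -0.2] open 0.01 ff 0.0 q7 -1.14
(0.556, 0.192, 0.26, 77.8) dp [ 127.2 -144.1   67.5] twist [-0.001  0.001 -0.61 ]
```

Emit:
{"name": "step_arm", "arguments": {
  "motion": [
    {"dp": [28,-32,5],"twist": [0,0,-0.14],"hand": -1},
    {"dp": [57,-65,15],"twist": [0,0,-0.29],"hand": -1},
    {"dp": [85,-97,30],"twist": [0,0,-0.44],"hand": -1},
    {"dp": [115,-130,50],"twist": [0,0,-0.58],"hand": -1},
    {"dp": [127,-144,67],"twist": [0,0,-0.61],"hand": -1}
  ]
}}

```text
clock: 11.75
tool_pos: [0.5568, 0.1946, 0.26]
eef_rot: [0.779, 0.627, -0.0, -0.001]
contact_force: [0.3, -0.4, 1.0]
opening: 0.006
finger_force: 0.0
```

```bash
python3 -c "
from h import *
go((.5489,.1936,.198,77.8),(.5372,.1962,.180,77.8),(.5289,.198,.1615,77.8),(.5233,.1992,.142,77.8),(.5207,.1997,.122,77.8))
s=snap('top')
for n in('left_cover_pad','right_cover_pad'):
  for d in r.search_frame('top',n)[:2]: print(n,round(d['score'],2),toW(s,d['at']).round(3))
s=snap('wrist','w5.png')"
```

```text
t 11.75 pos [0.5568 0.1946 0.26  ] yaw 77.7 F [ 0.3 -0.4  1. ] open 0.01 ff 0.0 q7 -1.0
(0.5489, 0.1936, 0.198, 77.8) dp [-2.7 -7.3 62. ] twist [-0.002 -0.001 -0.002]
(0.5372, 0.1962, 0.18, 77.8) dp [ -2.7 -19.3  80. ] twist [-0.002 -0.001 -0.002]
(0.5289, 0.198, 0.1615, 77.8) dp [ -2.7 -27.8  98.5] twist [-0.002 -0.001 -0.002]
(0.5233, 0.1992, 0.142, 77.8) dp [ -2.7 -33.4 118. ] twist [-0.002 -0.001 -0.002]
(0.5207, 0.1997, 0.122, 77.8) dp [ -2.8 -36.1 138. ] twist [-0.002 -0.001 -0.002]
left_cover_pad 0.62 [0.656 0.251 0.111]
right_cover_pad 0.95 [0.594 0.173 0.144]
right_cover_pad 0.59 [ 0.753 -0.143  0.113]
```

View pics/w5.png

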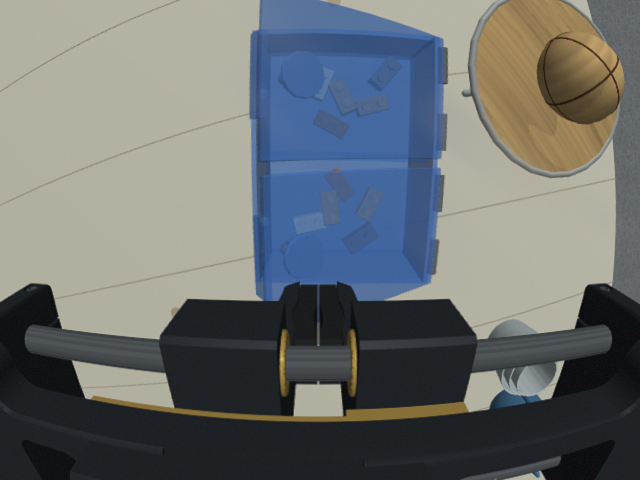

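The wrist view shows the pads at (303,257) right and (303,75) left. I check them against the predicted positions.

```bash
python3 -c "
from h import *
st=r.get_state();s=snap('wrist');M=np.array(s['mount']);q=R.from_quat(st['eef_rot']);f=s['fx']
Rw=q.as_matrix()@M[:3,:3];c=q.apply(M[:3,3])+st['tool_pos']
n=np.array([.977*np.sin(.61),-.211*np.sin(.61),np.cos(.61)])
for px,w in(((303,257),(.5489,.1936,.176)),((303,75),(.5711,.2962,.176))):
    w=np.array(w);p=Rw.T@(w-c);th=np.arctan2(np.hypot(*p[:2]),p[2]);e=p[:2]/np.hypot(*p[:2])
    d=np.array(px)-[s['cx'],s['cy']];t=np.hypot(*d)/f;v=Rw@np.array([*(d/np.hypot(*d)*np.sin(t)),np.cos(t)])
    k=((w-c)@n)/(v@n);print('pred',e*th*f+[s['cx'],s['cy']],'seen',px,'world',(c+k*v).round(4))
"
```

```text
pred [302.71343377 254.20468401] seen (303, 257) world [0.5486 0.1918 0.1759]
pred [299.9045241   72.65756132] seen (303, 75) world [0.5725 0.2947 0.1748]
```

The prediction agrees within 2 mm. Now I swing the right cover down along its arc.

Emit:
{"name": "step_arm", "arguments": {
  "motion": [
    {"dp": [-3,-5,35],"twist": [0,0,0],"hand": -1},
    {"dp": [-3,-7,58],"twist": [0,0,0],"hand": -1},
    {"dp": [-3,-15,75],"twist": [0,0,0],"hand": -1},
    {"dp": [-3,-24,90],"twist": [0,0,0],"hand": -1},
    {"dp": [-3,-30,105],"twist": [0,0,0],"hand": -1}
  ]
}}

```text
clock: 12.62
tool_pos: [0.5293, 0.1932, 0.1568]
eef_rot: [0.782, 0.624, 0.001, 0.001]
contact_force: [1.0, 0.4, 0.2]
opening: 0.01
finger_force: 0.5
```

Emit:
{"name": "step_arm", "arguments": {
  "motion": [
    {"dp": [0,-3,10],"twist": [0,0,0],"hand": -1},
    {"dp": [0,-5,18],"twist": [0,0,0],"hand": -1},
    {"dp": [0,-6,25],"twist": [0,0,0],"hand": -1},
    {"dp": [0,-6,31],"twist": [0,0,0],"hand": -1},
    {"dp": [0,-6,33],"twist": [0,0,0],"hand": -1}
  ]
}}

```text
clock: 13.25
tool_pos: [0.5221, 0.1967, 0.123]
eef_rot: [0.78, 0.626, -0.0, 0.0]
contact_force: [-0.4, -0.6, 1.5]
opening: 0.009
finger_force: 0.6
```

Emit:
{"name": "step_arm", "arguments": {
  "motion": [
    {"dp": [0,0,1],"twist": [0,0,0],"hand": -1},
    {"dp": [0,0,1],"twist": [0,0,0],"hand": -1}
  ]
}}

```text
clock: 13.5
tool_pos: [0.522, 0.1967, 0.1225]
eef_rot: [0.78, 0.626, -0.0, 0.0]
contact_force: [-1.3, -1.9, 4.1]
opening: 0.004
finger_force: 2.0
```

Emit:
{"name": "step_arm", "arguments": {
  "motion": [
    {"dp": [0,0,1],"twist": [0,0,0],"hand": -1},
    {"dp": [0,0,1.5],"twist": [0,0,0],"hand": -1}
  ]
}}

```text
clock: 13.75
tool_pos: [0.5221, 0.1968, 0.1223]
eef_rot: [0.78, 0.626, 0.0, 0.0]
contact_force: [-5.1, -3.1, 19.5]
opening: 0.005
finger_force: 9.6
```

The stop is firm at 19.5 N, so the right cover is shut. I go up and over to the left one.

Emit:
{"name": "step_arm", "arguments": {
  "motion": [
    {"dp": [0,0,-30],"twist": [0,0,0],"hand": -1},
    {"dp": [0,0,-80],"twist": [0,0,0],"hand": -1},
    {"dp": [5,5,-125],"twist": [0,0,0],"hand": -1},
    {"dp": [60,20,-138],"twist": [0,0,0],"hand": -1},
    {"dp": [105,32,-138],"twist": [0,0,0],"hand": -1}
  ]
}}

```text
clock: 14.38
tool_pos: [0.5778, 0.2945, 0.2608]
eef_rot: [0.78, 0.625, 0.002, -0.0]
contact_force: [-0.2, 0.2, -0.6]
opening: 0.005
finger_force: 0.0
```

```bash
python3 -c "
from h import *
s=snap('scene')
W=cloud(s);ok=s['depth']>0;rgb=s['pixels'].astype(int)
m=ok&(rgb[...,2]>rgb[...,0]+40)
U=W[...,0]*.211+W[...,1]*.977;H=W[...,0]*.977-W[...,1]*.211
for lo,hi in((.27,.34),(.375,.44)):
  k=m&(U>lo)&(U<hi)&(H>.47)&(H<.60)&(W[...,2]>.085)
  if k.sum()>30: a=np.polyfit(H[k],W[...,2][k],1);print(k.sum(),'slope angle',np.arctan(-a[0]).round(3),'z@.467',np.polyval(a,.467).round(4))
go((.5711,.2962,.198,77.8),(.5594,.2988,.180,77.8),(.551,.3006,.1615,77.8),(.5455,.3018,.142,77.8),(.5428,.3023,.122,77.8))"
```

```text
1358 slope angle 0.014 z@.467 0.0979
2197 slope angle 0.587 z@.467 0.1914
t 14.43 pos [0.5783 0.3016 0.2599] yaw 77.7 F [2.9 5.4 0.2] open 0.01 ff 0.0 q7 -1.1
(0.5711, 0.2962, 0.198, 77.8) dp [-7.4 -6.1 61.8] twist [ 0.002 -0.011 -0.002]
(0.5594, 0.2988, 0.18, 77.8) dp [ -7.6 -18.1  79.8] twist [ 0.002 -0.011 -0.002]
(0.551, 0.3006, 0.1615, 77.8) dp [ -7.8 -26.7  98.3] twist [ 0.002 -0.011 -0.002]
(0.5455, 0.3018, 0.142, 77.8) dp [ -8.  -32.4 117.8] twist [ 0.002 -0.011 -0.002]
(0.5428, 0.3023, 0.122, 77.8) dp [ -8.3 -35.2 137.8] twist [ 0.002 -0.011 -0.002]
```

The right cover lies flat (about 0.01). I let the arm settle, then re-measure.

Emit:
{"name": "step_arm", "arguments": {
  "motion": [
    {"dp": [0,0,0],"twist": [0,0,0],"hand": -1},
    {"dp": [0,0,0],"twist": [0,0,0],"hand": -1}
  ]
}}

```text
clock: 14.68
tool_pos: [0.5759, 0.2908, 0.2581]
eef_rot: [0.78, 0.625, -0.001, 0.001]
contact_force: [-0.1, -0.8, 0.8]
opening: 0.005
finger_force: 0.0
```

```bash
python3 -c "
from h import *
go((.5711,.2962,.198,77.8),(.5428,.3023,.122,77.8))"
```

```text
t 14.68 pos [0.5759 0.2908 0.2581] yaw 77.4 F [-0.1 -0.8  0.8] open 0.0 ff 0.0 q7 -1.1
(0.5711, 0.2962, 0.198, 77.8) dp [ 4.4 -5.8 60.1] twist [-0.     0.002 -0.007]
(0.5428, 0.3023, 0.122, 77.8) dp [  4.3 -34.7 136.1] twist [-0.     0.002 -0.007]
```

Emit:
{"name": "step_arm", "arguments": {
  "motion": [
    {"dp": [3,-4,35],"twist": [0,0,0],"hand": -1},
    {"dp": [3,-6,57],"twist": [0,0,0],"hand": -1},
    {"dp": [3,-14,74],"twist": [0,0,0],"hand": -1},
    {"dp": [3,-23,89],"twist": [0,0,0],"hand": -1},
    {"dp": [3,-29,104],"twist": [0,0,0],"hand": -1}
  ]
}}

```text
clock: 15.3
tool_pos: [0.5486, 0.2996, 0.1545]
eef_rot: [0.781, 0.625, -0.0, 0.001]
contact_force: [0.9, -0.3, 0.7]
opening: 0.004
finger_force: 0.5
```

Emit:
{"name": "step_arm", "arguments": {
  "motion": [
    {"dp": [0,-3,10],"twist": [0,0,0],"hand": -1},
    {"dp": [0,-5,18],"twist": [0,0,0],"hand": -1},
    {"dp": [0,-6,25],"twist": [0,0,0],"hand": -1},
    {"dp": [0,-6,30],"twist": [0,0,0],"hand": -1},
    {"dp": [0,-6,32],"twist": [0,0,0],"hand": -1}
  ]
}}

```text
clock: 15.92
tool_pos: [0.5426, 0.3027, 0.1225]
eef_rot: [0.78, 0.626, -0.0, 0.0]
contact_force: [-0.6, -1.7, 4.7]
opening: 0.008
finger_force: 2.5
```

Emit:
{"name": "step_arm", "arguments": {
  "motion": [
    {"dp": [0,0,1],"twist": [0,0,0],"hand": -1},
    {"dp": [0,0,1],"twist": [0,0,0],"hand": -1}
  ]
}}

```text
clock: 16.18
tool_pos: [0.5426, 0.3028, 0.1225]
eef_rot: [0.78, 0.626, -0.0, 0.0]
contact_force: [-0.8, -1.7, 7.5]
opening: 0.005
finger_force: 3.5
```

Emit:
{"name": "step_arm", "arguments": {
  "motion": [
    {"dp": [0,0,1],"twist": [0,0,0],"hand": -1},
    {"dp": [0,0,1.3],"twist": [0,0,0],"hand": -1}
  ]
}}

```text
clock: 16.42
tool_pos: [0.5426, 0.3028, 0.1223]
eef_rot: [0.78, 0.625, 0.0, 0.0]
contact_force: [-4.4, -3.5, 16.1]
opening: 0.005
finger_force: 8.4
```

Emit:
{"name": "step_arm", "arguments": {
  "motion": [
    {"dp": [0,0,-30],"twist": [0,0,0],"hand": -1},
    {"dp": [0,0,-80],"twist": [0,0,0],"hand": -1},
    {"dp": [0,0,-130],"twist": [0,0,0],"hand": -1},
    {"dp": [0,0,-150],"twist": [0,0,0],"hand": -1},
    {"dp": [0,0,-150],"twist": [0,0,0],"hand": -1}
  ]
}}

```text
clock: 17.05
tool_pos: [0.5434, 0.3038, 0.272]
eef_rot: [0.78, 0.626, 0.002, 0.0]
contact_force: [-0.1, -0.3, 0.2]
opening: 0.007
finger_force: 0.0
```

```bash
python3 -c "
from h import *
s=snap('scene')
cv2.imwrite('pics/s6.png',cv2.resize(s['pixels'][150:420,220:480,::-1],None,fx=2.2,fy=2.2,interpolation=cv2.INTER_CUBIC))
W=cloud(s);ok=s['depth']>0;rgb=s['pixels'].astype(int)
m=ok&(rgb[...,2]>rgb[...,0]+40)
U=W[...,0]*.211+W[...,1]*.977;H=W[...,0]*.977-W[...,1]*.211
for lo,hi in((.27,.34),(.375,.44)):
  k=m&(U>lo)&(U<hi)&(H>.45)&(H<.60)&(W[...,2]>.085)
  if k.sum()>30: a=np.polyfit(H[k],W[...,2][k],1);print(k.sum(),'slope angle',np.arctan(-a[0]).round(3),'z@.467',np.polyval(a,.467).round(4))
go()"
```

```text
1630 slope angle 0.015 z@.467 0.098
1847 slope angle 0.012 z@.467 0.0979
t 17.1 pos [0.5427 0.303  0.2704] yaw 77.5 F [ 0.  -0.5  0.5] open 0.01 ff 0.0 q7 -1.15
```

View pics/s6.png

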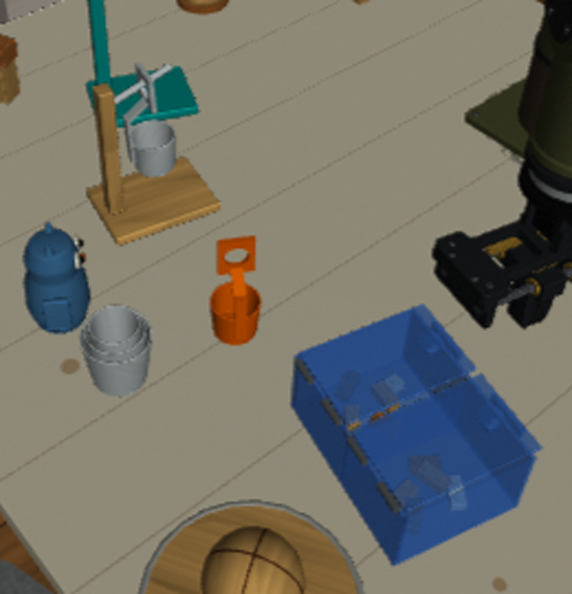

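Both covers lie flat (bin at (415,430)). The scoop hangs on the maple peg at (150,125), the owl at (55,280) and the cups at (117,350) are unmoved, and the gripper is clear. I hand in the job.

```bash
python3 -c "
from h import *
print(r.finish_job())"
```

```text
the job is handed in; nothing more can be done
None
```

I handed the job in at about 17 s: both covers are pressed shut and stay flat on their own, the aluminium scoop hangs free on the maple stand's peg, and the owl and cups stand where they were; the hand-in returned no verdict.

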